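Couple up the grease fitting of the polishing spindle

ROBOT

A 6-joint arm with a two-finger parallel gripper is mounted at the origin on the work surface. World frame = base frame: x ahead of the robot, y to its left, z up, the work surface at z = 0. Lengths are in m, angles in degrees, forces in N, time in s.
With the tool pointing down it reaches from about 0.375 to 0.9 m from the base axis. Payload 3.1 kg.
Tool frame: the origin (TCP) lies on the centre line of the jaws, within the pads' length; the fingertips stand 25 mm ahead of it and the grasp point (between the pads) lies 6 mm ahead of it; z points along the fingers, y is the line along which they close (so a half turn about z gives the same grasp; the last joint's range is limited). The gripper opens to 87 mm and grips with 3 to 60 N. Pads are 19 mm wide; open, the fingers measure 117 mm over their backs; the gripper's body (75 mm by 190 mm) begins 51 mm behind the grasp point.
Start: joints at [-74.857, 30.224, 82.088, -0, 67.689, -10.227], TCP at [0.268, -0.565, 0.248] pointing down, gripper open.
Joint ranges: [-176.69, 176.69], [-43.24, 126.21], [12.49, 139.97], [-82, 262], [0, 151.66], [-163.58, 163.58]. Speed limits (degrees/s): [159.86, 159.86, 180, 180, 180, 180].

INTERFACE

Orientations are given as a 3x3 rotation matrix whose columns are the frame's x, y, z axes.
In Python, from rig import read_state, capture, camera_params, hand_in gives the robot as it stands.
- The arm moves only by the tool apply_moves, never from a script. Its argument "rows" is a list of rows, each an object of numbers: "x", "y", "z": the shift along the tool's x, y, z in mm; "rx", "ry", "rz": the turn, a rotation vector about the tool's x, y, z in units of 6 degrees (1.0 is 6 degrees); "claw": the closure in counts, from 0 (fully open) to 255 (shut). A call has 1 to 10 rows; each row is the pose to reach, as a shift and turn from the pose commanded when the call began, along the tool's axes at that moment; what a row does not reach only later rows make up. A row lasts 1/8 s, in which the tool goes at most 62.5 mm and 10.7 degrees, less where a joint would pass 70% of its speed; a pose out of reach is approached as far as the arm can. A call with a gripper value outside its range is refused whole. The fingers move at their own pace and stop on an object; the grip force is fixed at half the most. Time passes only in rows, so rows that repeat a pose let the fingers close. It gives the time, the measured TCP pose, the force, the opening and the grip force at its end, in the units of the state.
- read_state(): the state, without advancing time (a new reading comes with each control period).
- capture(name): name is "side" or "top"; returns (picture, depth): 400x640x3 uint8, red, green, blue; 400x640 float32, m along the optical axis (not along the pixel's ray), 0 where there is no reading.
- camera_params(name): a dict with "fx", "fy", "cx", "cy" (pixels), "xyz" and "orientation" of the camera in the world. Camera axes: x right, y up, looking along -z (the intrinsics and any distortion apply to the point x, -y, -z); pixel columns grow to the right and rows downward; lengths in m; the calibration is good to about 2 mm. A picture is of the moment at which its call begins. camera_params takes no time and is no camera call.
- hand_in(): hands the job in; it is judged then, once.
The state is a dict: "time_s": time; "joint_positions": joint angles; "qvel": joint speeds; "tau": joint torques, N m; "position": TCP position; "tcp_rot": TCP orientation; "force": force on the tool from outside, world axes, zero at the start; "moment": the same for the moment, N m; "opening": opening from 0.0 (shut) to 1.0 (fully open); "grasp_force": force on a finger pad.
Only numpy, scipy, OpenCV 4.12 (cv2) and the standard library are available. Lean on these libraries where they do the work, as an engineer would, in place of code of your own. Each camera call takes 0.05 s, during which the arm holds its last target. There are 200 camera calls.

TASK

Take the steel grease coupler off its wooden holder and press it squarely onto the tilted grease nipple of the polishing spindle until it snaps over the catches and is fully home, its mouth flat on the collar. Then keep it gripped and pushed fully home against the nipple's spring: the program finishes while the robot is still holding it there. Leave the other things on the bench where they are.

Things in the scene. Friction and masses are not known exactly. Their poses are not given: they have to be found in the camera images.
- coupler_mid (a point): centre of the loose steel grease coupler, half-way up: 45 above its mouth face, 45 below its top. 90 long, 0.17 to 0.35 kg. Its z axis is the coupler's axis, from mouth to top. It starts upright, mouth down, parked over the holder's dowel, at any yaw; it must rise 35 to clear the dowel
- coupler_grip (a point): where to grip the coupler: on its axis, 65 above the mouth face, same axes. From 38 to 90 above the mouth face it is a solid square grip, 30 x 30, its flats facing local x and y; below that a round nose, 36 across the flats of its eight sides (39 over the corners), open at the bottom
- coupler_mouth (a point): centre of the coupler's mouth face, 45 below coupler_mid, same axes. The mouth is a funnel 30 wide narrowing within 4 to a bore of 22 diameter; behind this lip (7 deep) is a wider groove, 30 across; the bore's roof is 30 above the mouth face
- nipple_seat (a point): centre of the flat round collar (40 diameter) at the foot of the brass grease nipple, on the spindle's right-hand (-y) bearing. z points outward along the nipple, 15 to 35 degrees from vertical, leaning towards the robot (local -x of the spindle). Fully home, coupler_mouth coincides with this point and the z axes agree
- nipple_tip (a point): flat tip of the nipple, 26 outward of nipple_seat, same axes. The nipple is 18 in diameter, tapering to 11 at the tip. Four sprung steel catch balls stand out of its sides to 26 diameter, 14 above the collar; a sprung pin of 8 diameter stands out of the tip, up to 38 above the collar. The fitting yields sideways only to several N m
- plunger (a joint): how far the sprung pin is pushed in, m: 0 free, 0.008 with the coupler fully home, 0.010 its end; spring 1 N at 0, 7.4 N at 0.008. Coming down, the lip meets the balls about 13 mm short of home (5 to 10 N to pass them), touches the pin 8 mm short and has snapped over at 4 mm short. Let go, the snapped coupler stays on but springs back about 3.5 mm
- holder: fixed wooden block 90 x 90 x 20 with an upright round wooden dowel (19 diameter, 35 high) in its middle, over which the coupler is parked: it rests with its roof on the dowel, mouth 5 above the block (25 above the bench); origin under the block's centre
- spindle: fixed polishing spindle: steel base plate 140 x 400 x 20, motor at the left (+y) end, shaft along local y 105 above the bench with a rubber wheel of 120 diameter between two grey pillow-block bearings at local y -70 and +70; the bearing at +70 has only a plain plug. The top of the motor's terminal box is 180 above the bench. Origin under the middle between the bearings
- hammer: bystander: hammer with a wooden handle, about 250 long, lying flat; body origin under its middle
- punch0: bystander: square steel chasing punch, 120 x 10 x 10, lying flat
- punch1: bystander: a second such punch, lying flat
- brass_plate: bystander: flat embossed brass plate, 110 x 90 x 5
- jar: bystander: amber glass jar, 64 diameter, 75 high, standing
- pitch_bowl: bystander: filled dark steel pitch bowl, 130 diameter, 58 high
- doming_block: bystander: plain solid steel cube of 50 with shallow dimples
Things that resemble listed ones, but are neither listed nor needed, are in the scene too. Of the things that look like the holder, the middle-sized one is meant.

How it is judged (in metres and radians):
On the way, in this order (a step that is already met when the one before it is completed fails the run):
1. the coupler is lifted off its holder (height (world z) of coupler_mouth above 0.08 m and contact force between coupler and holder below 0.1 N), for 0.1 s.
2. the coupler is snapped onto the nipple and fully home (distance between coupler_mouth and nipple_seat below 0.004 m and value of joint plunger above 0.0063 m and angle between the z axis of coupler_mouth and the z axis of nipple_seat, either way round below 0.12 rad), for 0.5 s.
At the end, for the whole second after the job is handed in: The robot still grips the coupler (finger force over 3 N) and holds it fully home on the nipple against the spring: mouth centre within 4 mm of the seat centre, the sprung pin pushed in more than 6.3 mm (it springs back to about 4.5 mm or less if the coupler is let go), axes within 0.12 rad (all of step 2 and contact force between the fingers and coupler above 3 N); the arm keeps its last pose, push and grip.
It fails at once if a bystander is moved by more than 30 mm (distance of any of hammer, punch0, punch1, brass_plate, jar, pitch_bowl, doming_block from where it was at the start of the episode above 0.03 m).
It also fails if it takes over 35 s, if anything falls off the work surface, if the arm or the gripper's body presses on something with over 40 N, if the wrist force passes 120 N, or if a joint passes its speed limit or range.

## Working session

There is one attempt and no reset: what is moved stays moved. The work goes in short steps, Python scripts to look and compute and a tool call to move; the robot and the scene stay as the last step left them, time stands still between calls to the robot, and variables do not carry over. Pictures are saved under pics/ and viewed, at most 10 in all, crops included, and the job is handed in when it is done.

Besides the shell and the picture viewer there is one more tool, called after "Request:" in YAML: its name, and indented under it one key for each argument. apply_moves: Moves the arm, as the interface text tells. Its arguments: {"type":"object","properties":{"rows":{"type":"array"}},"required":["rows"]}

```bash
mkdir -p pics; cat > h.py <<'E'
import numpy as np, cv2
from rig import read_state, capture, camera_params, hand_in
def grab(n):
    p,d=capture(n); np.savez(f'{n}.npz',p=p,d=d); return p,d
def pts(n,d):
    c=camera_params(n); R=np.array(c['orientation']); v,u=np.mgrid[:d.shape[0],:d.shape[1]]
    P=np.stack([(u-c['cx'])/c['fx']*d,-(v-c['cy'])/c['fy']*d,-d],-1)
    W=P@R.T+np.array(c['xyz']); W[d==0]=np.nan; return W
E
python3 - <<'E'
from h import *
for n in('side','top'):
    p,d=grab(n); cv2.imwrite(f'pics/{n}0.png',p[...,::-1]); print(n,camera_params(n),(d>0).mean())
s=read_state(); print(s)
E
```

```text
side {'fx': 458.8157039608427, 'fy': 458.8157039608427, 'cx': 320.5329230004921, 'cy': 200.50732888072116, 'xyz': array([0.12415525, 0.49780714, 0.90190786]), 'orientation': array([[-0.87104392,  0.36341098, -0.33047686],
       [-0.49110877, -0.63097613,  0.60056748],
       [ 0.0097298 ,  0.68542074,  0.72808223]])} 0.996
top {'fx': 388.67674618131423, 'fy': 388.67674618131423, 'cx': 318.23081267404626, 'cy': 199.6830529075199, 'xyz': array([ 0.42739577, -0.13829409,  1.18726522]), 'orientation': array([[ 0.02320334,  0.99857052, -0.04815101],
       [-0.99968419,  0.02364027,  0.00852443],
       [ 0.00965054,  0.04793801,  0.99880369]])} 0.99577734375
{'time_s': 0.1, 'joint_positions': array([-7.48578082e+01,  3.02734864e+01,  8.21497173e+01,  3.15785608e-04,
        6.76894441e+01, -1.02284338e+01]), 'qvel': array([ 0.03095387, -0.06744523, -0.27411583,  0.02453691, -0.0097872 ,
        0.10216395]), 'tau': array([-6.03011958e-04, -4.40987420e+01, -1.77150661e+01,  6.35481323e-02,
        5.34013531e-02, -5.27330030e-05]), 'position': array([ 0.26764799, -0.56410902,  0.24666735]), 'tcp_rot': array([[ 9.03556069e-01,  4.28469569e-01, -5.08647072e-04],
       [ 4.28469724e-01, -9.03554143e-01,  1.89914541e-03],
       [ 3.54135846e-04, -1.93392423e-03, -9.99998067e-01]]), 'force': array([0.03972899, 1.1111406 , 0.03001434]), 'moment': array([-0.00434462, -0.02984986,  0.03045746]), 'grasp_force': 0.0, 'opening': 0.9973511853354935}
```

View pics/side0.png

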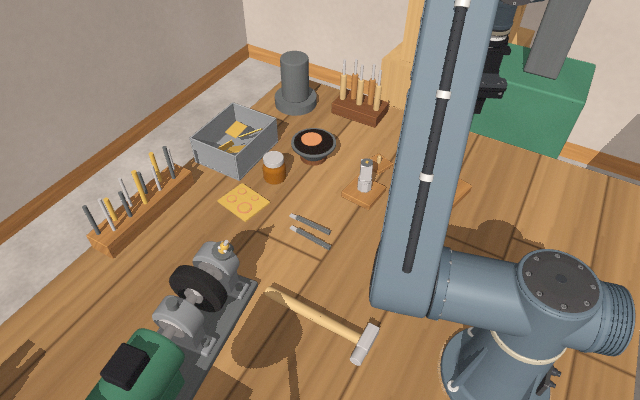

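View pics/top0.png

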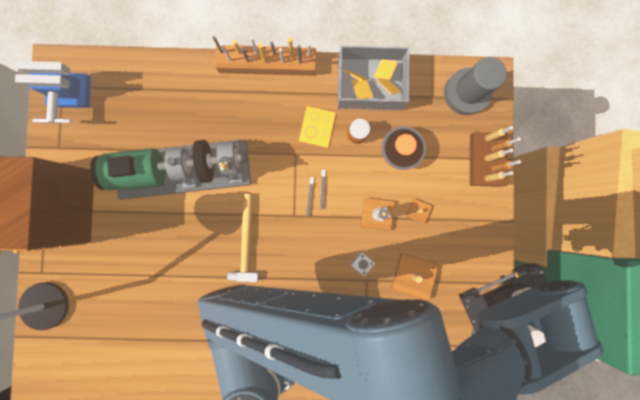

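The candidate holders in the top view are (379,213), about 32 px wide with the coupler on it, (424,210), about 18 px, and (416,277), about 42 px. A 90 mm block should span about 30 px, so the middle-sized one at (379,213) is meant. The nipple is on the right-hand bearing, near top (225,160) and side (223,246). I'll confirm both in one enlarged crop and measure.

```bash
python3 - <<'E'
from h import *
D={n:np.load(n+'.npz') for n in('top','side')}
def crop(n,x,y,w,h): return cv2.resize(D[n]['p'][y:y+h,x:x+w,::-1],(400,300),interpolation=cv2.INTER_CUBIC)
im=np.vstack([np.hstack([crop('top',350,185,100,120),crop('side',330,140,80,60)]),np.hstack([crop('top',180,130,80,60),crop('side',190,225,80,60)])])
cv2.imwrite('pics/crop.png',im)
W={n:pts(n,D[n]['d']) for n in D}
for n in W:
    w=W[n].reshape(-1,3)
    print(n,'table z',np.nanmedian(w[(abs(w[:,2])<.02)][:,2]))
np.set_printoptions(precision=3,suppress=True,linewidth=200)
# block tops, z ~ .02
w=W['top'];
m=((abs(w[...,2]-.02)<.006)).astype(np.uint8)
c,l,st,ce=cv2.connectedComponentsWithStats(m)
for i in range(1,c):
    if st[i,4]>80: 
        print(st[i],ce[i],np.nanmean(w[l==i],0))
print('coupler z map'); print(w[200:226:2,368:394:2,2])
print('nipple z map'); print(w[145:175:2,208:244:2,2])
s=W['side']
for (u0,u1,v0,v1) in ((350,380,150,200),(210,240,232,262)):
    q=s[v0:v1,u0:u1]; print(q[::3,::3,2])
E
```

```text
top table z 0.0004908231301493649
side table z -0.00030964267488331476
[342  56  61   4 102] [372.863  57.216] [ 0.925 -0.306  0.02 ]
[70 74 20 33 94] [84.894 93.117] [0.79  0.566 0.02 ]
[ 117  139  134   60 1578] [193.099 179.224] [0.536 0.229 0.02 ]
[158 145  35  15 100] [171.02 149.24] [0.625 0.299 0.02 ]
[ 86 179   7  64 147] [ 89.17  210.925] [0.434 0.535 0.02 ]
[228 194  31  88 644] [245.511 241.399] [0.354 0.066 0.022]
[362 198  33  33 699] [376.907 213.964] [ 0.445 -0.326  0.02 ]
[392 253  47  47 865] [414.838 275.972] [ 0.263 -0.441  0.024]
[  18  282   50   48 1658] [ 43.285 305.624] [0.152 0.654 0.021]
coupler z map
[[ 0.016  0.016  0.019  0.021  0.022  0.018  0.019  0.02   0.02   0.02   0.001 -0.001 -0.002]
 [ 0.024  0.019  0.019  0.021  0.02   0.019  0.019  0.021  0.019  0.02   0.02   0.018  0.019]
 [ 0.025  0.021  0.025  0.022  0.018  0.02   0.022  0.02   0.018  0.017  0.02   0.018  0.022]
 [ 0.02   0.021  0.018  0.021  0.02   0.017  0.02   0.022  0.016  0.026  0.021  0.02   0.017]
 [ 0.02   0.02   0.022  0.02   0.022  0.062  0.062  0.108  0.115  0.116  0.025  0.015  0.
[... 3709 characters left out ...]
-0.003 -0.001  0.    -0.001 -0.001  0.001]
 [ 0.001  0.002 -0.002 -0.     0.002 -0.    -0.     0.001  0.004  0.001]
 [ 0.    -0.001 -0.    -0.004 -0.001 -0.001 -0.001 -0.002  0.002 -0.001]
 [ 0.147  0.    -0.001  0.17   0.185  0.197  0.195  0.001  0.     0.001]
 [ 0.149  0.148  0.169  0.167  0.185  0.19   0.18   0.117 -0.003 -0.003]
 [ 0.15   0.169  0.167  0.181  0.185  0.18   0.18   0.114 -0.001 -0.002]
 [ 0.148  0.169  0.167  0.169  0.175  0.173  0.158  0.153  0.004 -0.005]
 [ 0.149  0.165  0.163  0.161  0.164  0.16   0.16   0.155  0.128  0.   ]
 [ 0.149  0.159  0.162  0.16   0.16   0.157  0.154  0.133  0.129 -0.001]
 [ 0.148  0.148  0.145  0.157  0.157  0.151  0.134  0.13   0.123  0.117]]
```

View pics/crop.png

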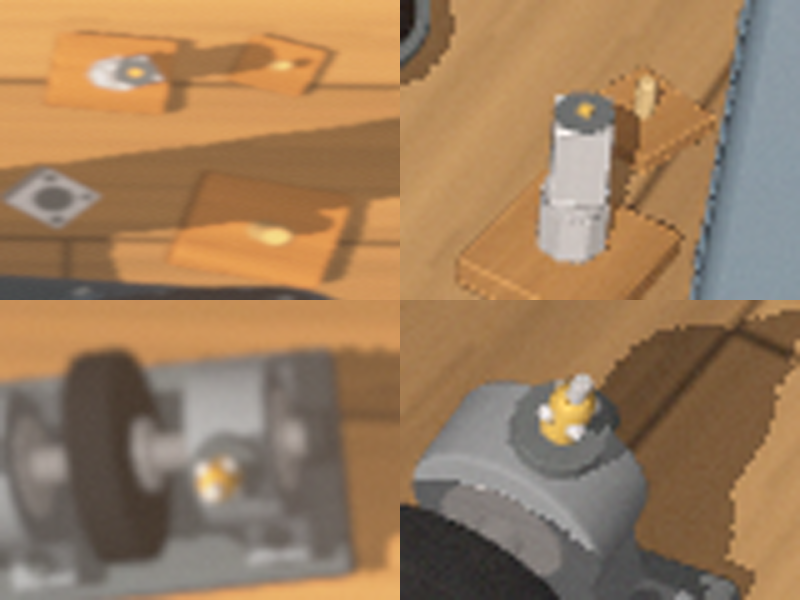

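The crop confirms the middle-sized block carrying the coupler. The nipple is brass with white balls and leans towards the robot. Next I'll measure the poses from the two clouds.

```bash
python3 - <<'E'
from h import *
np.set_printoptions(precision=4,suppress=True,linewidth=200)
D={n:np.load(n+'.npz') for n in('top','side')}
W={n:pts(n,D[n]['d']) for n in D}
near=lambda w,c,r:w[np.linalg.norm(w[:,:2]-c,axis=1)<r]
for n in W:
    w=W[n].reshape(-1,3); w=w[~np.isnan(w[:,0])]
    c=near(w,(.445,-.33),.035)
    t=c[(c[:,2]>.108)&(c[:,2]<.125)]
    print(n,'coupler top',len(t),t.mean(0),'mid extents',(t.max(0)+t.min(0))/2,cv2.minAreaRect((t[:,:2]*1000).astype(np.float32)))
    g=c[(c[:,2]>.068)&(c[:,2]<.104)]; print(' side pts',len(g),g.mean(0))
    if n=='side':
        np.save('g.npy',g)
        # face orientation: rect of top+sides
        a=np.vstack([t,g]); print(' rect',cv2.minAreaRect((a[:,:2]*1000).astype(np.float32)))
        m=g[:,:2]-g[:,:2].mean(0); ev,V=np.linalg.eigh(m.T@m/len(m)); print(' pca',np.sqrt(ev),np.degrees(np.arctan2(*V[::-1,1])))
# block rect, plate rect in top
w=W['top']
m=(abs(w[...,2]-.02)<.006).astype(np.uint8); c,l,st,ce=cv2.connectedComponentsWithStats(m)
for uv in ((366,204),(240,150)):
    i=l[uv[1],uv[0]]; q=w[l==i]; print('rect',uv,len(q),cv2.minAreaRect((q[:,:2]*1000).astype(np.float32)))
# nipple: brass mask
for n,(x0,x1,y0,y1) in {'top':(205,240,145,180),'side':(205,245,230,265)}.items():
    p=D[n]['p'][y0:y1,x0:x1]; q=W[n][y0:y1,x0:x1]; h=cv2.cvtColor(p,cv2.COLOR_RGB2HSV)
    b=(h[...,1]>110)&(h[...,0]>12)&(h[...,0]<32)&(q[...,2]>.15)
    print(n,'brass',b.sum(),np.nanmean(q[b],0))
    hi=q[(q[...,2]>.188)]; print(n,'pin>.188',len(hi),hi.mean(0),hi[:,2].max())
    hh=q[q[...,2]>.13]; print(np.c_[hh[hh[:,2].argsort()[::-1][:8]]])
    np.save(n+'_nip.npy',np.dstack([q,h]))
# collar plane, RANSAC-like: points around brass within 12-22mm
a=np.vstack([np.load(n+'_nip.npy').reshape(-1,6) for n in('top','side')]); a=a[~np.isnan(a[:,0])]
np.save('nipall.npy',a)
g=a[(a[:,2]>.145)&(a[:,2]<.178)&(a[:,4]<60)]
rng=np.random.default_rng(0);best=0
for _ in range(2000):
    P=g[rng.choice(len(g),3,0),:3]; nn=np.cross(P[1]-P[0],P[2]-P[0]); L=np.linalg.norm(nn)
    if L<1e-5: continue
    nn/=L; nn*=np.sign(nn[2])
    if not .8<nn[2]<.975: continue
    k=abs((g[:,:3]-P[0])@nn)<.002
    if k.sum()>best: best=k.sum();K=k
q=g[K,:3];c0=q.mean(0);nn=np.linalg.svd(q-c0)[2][2];nn*=np.sign(nn[2])
print('collar',best,len(g),c0,nn,np.degrees(np.arccos(nn[2])),np.degrees(np.arctan2(nn[1],nn[0])),q.min(0),q.max(0))
E
```

```text
top coupler top 120 [ 0.4452 -0.3277  0.1161] mid extents [ 0.4452 -0.3286  0.1158] ((445.2217102050781, -328.167724609375), (30.19185447692871, 29.645282745361328), 26.706819534301758)
 side pts 25 [ 0.4427 -0.3172  0.0886]
side coupler top 117 [ 0.4438 -0.3238  0.1148] mid extents [ 0.4453 -0.3249  0.1146] ((444.3178405761719, -325.1051025390625), (28.591690063476562, 32.73495864868164), 26.140472412109375)
 side pts 125 [ 0.4402 -0.3145  0.0864]
 rect ((444.5814514160156, -324.59014892578125), (29.626100540161133, 33.454307556152344), 26.366662979125977)
 pca [0.0036 0.0091] -163.47330885550065
rect (366, 204) 699 ((445.4391784667969, -328.027587890625), (90.66951751708984, 89.63813018798828), 84.22383880615234)
rect (240, 150) 1578 ((567.911376953125, 263.7239990234375), (140.1686248779297, 399.5338439941406), 7.748124122619629)
top brass 19 [0.559  0.0999 0.187 ]
top pin>.188 16 [0.554  0.1001 0.194 ] 0.1992396846235862
[[0.5527 0.0979 0.1992]
 [0.5501 0.1004 0.1991]
 [0.5501 0.1032 0.1982]
 [0.5528 0.1035 0.197 ]
 [0.5504 0.0984 0.1968]
 [0.548  0.0987 0.1954]
 [0.5531 0.1014 0.1954]
 [0.5559 0.0993 0.1939]]
side brass 66 [0.5567 0.1076 0.1783]
side pin>.188 22 [0.5518 0.1033 0.1936] 0.1986756337694634
[[0.5526 0.1051 0.1987]
 [0.5517 0.1034 0.1974]
 [0.5502 0.1053 0.1973]
 [0.5487 0.1042 0.1971]
 [0.5536 0.101  0.1967]
 [0.5491 0.1007 0.1961]
 [0.5509 0.1016 0.196 ]
 [0.5524 0.0996 0.1959]]
collar 259 636 [0.5895 0.1076 0.1505] [0.2111 0.0545 0.9759] 12.594572132168095 14.472263733033707 [0.5501 0.0835 0.145 ] [0.614  0.1285 0.1602]
```

```bash
python3 - <<'E'
from h import *
np.set_printoptions(precision=4,suppress=True,linewidth=200)
ps=np.radians(7.75); ex=np.array([np.cos(ps),np.sin(ps),0]); ey=np.array([-np.sin(ps),np.cos(ps),0])
for n in('top','side'):
    a=np.load(n+'_nip.npy').reshape(-1,6); a=a[~np.isnan(a[:,0])]; P=a[:,:3]; u=P@ex; v=P@ey; z=P[:,2]
    pin=P[z>.190].mean(0); print(n,'pin uv',pin@ex,pin@ey,pin[2])
    vp=pin@ey; up=pin@ex
    k=(abs(v-vp)<.022)&(z>.143)&(z<.185)
    u1,z1,v1=u[k],z[k],v[k]
    best=0
    for t in np.radians(np.arange(15,35.1,.5)):
        s=u1*-np.sin(t)+z1*np.cos(t)     # height along n
        for h in np.arange(s.min(),s.max(),.0005):
            q=abs(s-h)<.0015
            if q.sum()>best: best=q.sum();B=(t,h,q)
    t,h,q=B; 
    s=slice(None)
    A=np.polyfit(u1[q],z1[q],1); t2=np.arctan(A[0])
    w=-u1*0+u1*np.cos(t)+z1*np.sin(t)
    print(' tilt',np.degrees(t),np.degrees(t2),'n',best,'h',h,'w range',w[q].min(),w[q].max(),'v range',v1[q].min(),v1[q].max())
    # brass/balls/pin above the collar: axis
    s=-u*np.sin(t)+z*np.cos(t)-h; w=u*np.cos(t)+z*np.sin(t)
    for lo,hi in((.003,.010),(.011,.017),(.018,.025),(.027,.034),(.034,.042)):
        m=(s>lo)&(s<hi)&(abs(v-vp)<.016)&(abs(w-(up*np.cos(t)+pin[2]*np.sin(t)))<.016)
        if m.sum(): print('  s',lo,hi,m.sum(),'w',w[m].mean(),w[m].min(),w[m].max(),'v',v[m].mean(),v[m].min(),v[m].max())
    wc=(w[(s>.027)].min()+w[s>.027].max())/2
E
```

```text
top pin uv 0.5607931430021337 0.024443711186533743 0.19519332636143477
 tilt 27.0 25.844738147727856 n 71 h -0.11612747631934098 w range 0.5655157221035692 0.6047624375914793 v range 0.005584595481876472 0.04296359071359919
  s 0.003 0.01 5 w 0.597343811423884 0.594263149277768 0.6018918585823687 v 0.024590343278379716 0.012747322229347505 0.03191165318260347
  s 0.011 0.017 17 w 0.5890517395504224 0.5760571797701532 0.5959926785362749 v 0.02021261517699126 0.015333140208344085 0.03442328898147794
  s 0.018 0.025 20 w 0.5884259909276466 0.5786375000288745 0.5955190944034716 v 0.024305875069058267 0.017230681574497465 0.03413748359990545
  s 0.027 0.034 9 w 0.5878267191825459 0.5808109855877668 0.5923326493738075 v 0.02215579706799498 0.01961490389683223 0.026080496083211856
  s 0.034 0.042 8 w 0.587639126494105 0.5840780963653253 0.5901573837510026 v 0.025467206872348075 0.02250332497438428 0.02805291696747098
side pin uv 0.5595674097828522 0.027515005207076598 0.19505226688289898
 tilt 23.0 22.875391163573024 n 124 h -0.07585687098535415 w range 0.5726824309358457 0.6110647503547235 v range 0.010271649578737623 0.04677416316065583
  s 0.003 0.01 17 w 0.5916896873952792 0.5774841584160268 0.6045005171999419 v 0.03302735059030464 0.01414238147319655 0.03915841993582985
  s 0.011 0.017 18 w 0.5884351717934425 0.58180238951672 0.5987066130625704 v 0.031943653824129205 0.01674371630775895 0.036092160495421785
  s 0.018 0.025 35 w 0.591524742253595 0.5828389146874866 0.5999211275445029 v 0.03070731741339236 0.021154436671254172 0.03531158286755357
  s 0.027 0.034 11 w 0.590929794574947 0.5853247871145669 0.5962035296195604 v 0.029737495258815607 0.025820536786579487 0.03340696016686807
  s 0.034 0.042 15 w 0.5913535270534038 0.5879838808217158 0.5946797628731794 v 0.02724950435011205 0.023397614931263872 0.030701554944687407
```

Coupler axis is about (0.445, −0.3265) at yaw 26.4°, and the tool yaw is already 25.4°. The nipple seat is about (0.566, 0.104, 0.162), with a tilt of about 24.3° towards −x of a spindle yawed 7.75°. Moving above the coupler first.

Request:
apply_moves:
  rows:
    - {"x": 50,"y": -27,"z": 10,"rz": -0.17,"claw": 0}
    - {"x": 100,"y": -53,"z": 20,"rz": -0.17,"claw": 0}
    - {"x": 150,"y": -80,"z": 30,"rz": -0.17,"claw": 0}
    - {"x": 200,"y": -106,"z": 45,"rz": -0.17,"claw": 0}
    - {"x": 240,"y": -127,"z": 60,"rz": -0.17,"claw": 0}
    - {"x": 262,"y": -139,"z": 60,"rz": -0.17,"claw": 0}
    - {"x": 262,"y": -139,"z": 60,"rz": -0.17,"claw": 0}
    - {"x": 262,"y": -139,"z": 60,"rz": -0.17,"claw": 0}

```text
validation failed for argument at $.ro...
```

Request:
apply_moves:
  rows:
    - {"x": 50,"y": -27,"z": 10,"rx": 0,"ry": 0,"rz": -0.17,"claw": 0}
    - {"x": 100,"y": -53,"z": 20,"rx": 0,"ry": 0,"rz": -0.17,"claw": 0}
    - {"x": 150,"y": -80,"z": 30,"rx": 0,"ry": 0,"rz": -0.17,"claw": 0}
    - {"x": 200,"y": -106,"z": 45,"rx": 0,"ry": 0,"rz": -0.17,"claw": 0}
    - {"x": 240,"y": -127,"z": 60,"rx": 0,"ry": 0,"rz": -0.17,"claw": 0}
    - {"x": 262,"y": -139,"z": 60,"rx": 0,"ry": 0,"rz": -0.17,"claw": 0}
    - {"x": 262,"y": -139,"z": 60,"rx": 0,"ry": 0,"rz": -0.17,"claw": 0}
    - {"x": 262,"y": -139,"z": 60,"rx": 0,"ry": 0,"rz": -0.17,"claw": 0}

```text
time_s: 1.1
position: [0.4448, -0.3275, 0.1876]
tcp_rot: [[0.896, 0.444, -0.0], [0.444, -0.896, -0.001], [-0.0, 0.001, -1.0]]
force: [0.2, -0.1, 0.4]
opening: 0.998
grasp_force: 0.0
```

Request:
apply_moves:
  rows:
    - {"x": 0,"y": -1,"z": 30,"rx": 0,"ry": 0,"rz": 0,"claw": 0}
    - {"x": 0,"y": -1,"z": 60,"rx": 0,"ry": 0,"rz": 0,"claw": 0}
    - {"x": 0,"y": -1,"z": 80,"rx": 0,"ry": 0,"rz": 0,"claw": 0}
    - {"x": 0,"y": -1,"z": 91,"rx": 0,"ry": 0,"rz": 0,"claw": 0}
    - {"x": 0,"y": -1,"z": 91,"rx": 0,"ry": 0,"rz": 0,"claw": 0}

```text
time_s: 1.72
position: [0.444, -0.3266, 0.0961]
tcp_rot: [[0.896, 0.443, -0.001], [0.443, -0.896, 0.001], [-0.0, -0.001, -1.0]]
force: [0.1, 0.2, 0.7]
opening: 1.001
grasp_force: 0.0
```

```bash
python3 - <<'E'
from h import *
s=read_state(); print(s['position'],s['force'],s['joint_positions'])
p,d=grab('side'); cv2.imwrite('pics/side1.png',cv2.resize(p[120:240,290:450,::-1],(800,600),interpolation=cv2.INTER_CUBIC))
E
```

```text
[ 0.44396116 -0.32659709  0.09611415] [0.14174366 0.24391241 0.65624298] [-4.79557946e+01  3.74098386e+01  9.97124360e+01 -7.54652663e-03
  4.29324628e+01  1.57347623e+01]
```

View pics/side1.png

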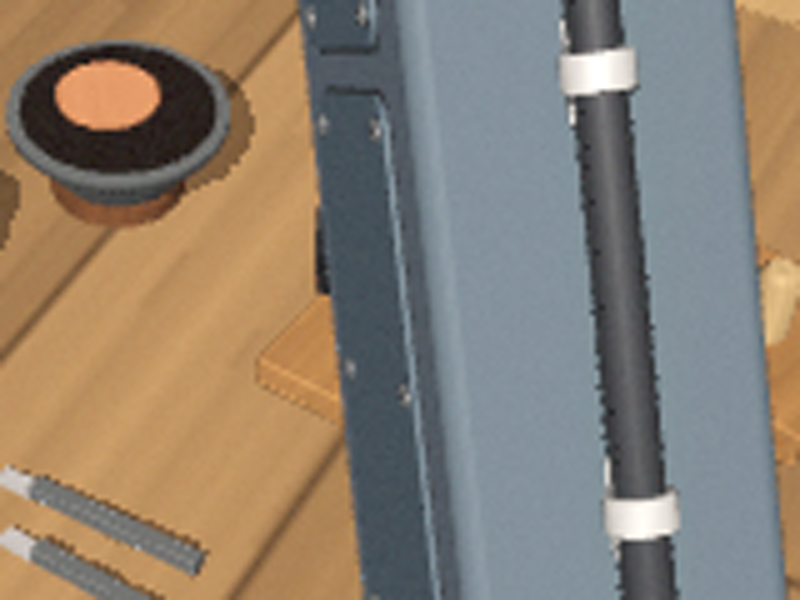

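The arm hides the coupler, with only the holder's corner visible at crop (300,360). The pose matches my measurement, so I'm closing.

Request:
apply_moves:
  rows:
    - {"x": 0,"y": 0,"z": 0,"rx": 0,"ry": 0,"rz": 0,"claw": 255}
    - {"x": 0,"y": 0,"z": 0,"rx": 0,"ry": 0,"rz": 0,"claw": 255}
    - {"x": 0,"y": 0,"z": 0,"rx": 0,"ry": 0,"rz": 0,"claw": 255}
    - {"x": 0,"y": 0,"z": 0,"rx": 0,"ry": 0,"rz": 0,"claw": 255}
    - {"x": 0,"y": 0,"z": 0,"rx": 0,"ry": 0,"rz": 0,"claw": 255}
    - {"x": 0,"y": 0,"z": 0,"rx": 0,"ry": 0,"rz": 0,"claw": 255}
    - {"x": 0,"y": 0,"z": 0,"rx": 0,"ry": 0,"rz": 0,"claw": 255}
    - {"x": 0,"y": 0,"z": 0,"rx": 0,"ry": 0,"rz": 0,"claw": 255}

```text
time_s: 2.78
position: [0.4452, -0.3268, 0.0968]
tcp_rot: [[0.896, 0.444, 0.001], [0.444, -0.896, -0.002], [0.001, 0.002, -1.0]]
force: [1.2, -1.3, 0.2]
opening: 0.344
grasp_force: 30.0
```

Request:
apply_moves:
  rows:
    - {"x": 0,"y": 0,"z": -20,"rx": 0,"ry": 0,"rz": 0,"claw": 255}
    - {"x": 0,"y": 0,"z": -50,"rx": 0,"ry": 0,"rz": 0,"claw": 255}
    - {"x": 0,"y": 0,"z": -90,"rx": 0,"ry": 0,"rz": 0,"claw": 255}
    - {"x": 0,"y": 0,"z": -130,"rx": 0,"ry": 0,"rz": 0,"claw": 255}
    - {"x": 0,"y": 0,"z": -170,"rx": 0,"ry": 0,"rz": 0,"claw": 255}
    - {"x": 0,"y": 0,"z": -200,"rx": 0,"ry": 0,"rz": 0,"claw": 255}
    - {"x": 0,"y": 0,"z": -220,"rx": 0,"ry": 0,"rz": 0,"claw": 255}
    - {"x": 0,"y": 0,"z": -220,"rx": 0,"ry": 0,"rz": 0,"claw": 255}

```text
time_s: 3.78
position: [0.4446, -0.3258, 0.3173]
tcp_rot: [[0.896, 0.445, 0.001], [0.445, -0.896, -0.001], [0.0, 0.001, -1.0]]
force: [-0.4, -0.2, -2.5]
opening: 0.342
grasp_force: 30.0
```

```bash
cat >> h.py <<'E'
from scipy.spatial.transform import Rotation as Ro
PS=np.radians(7.75); EX=np.array([np.cos(PS),np.sin(PS),0])
def axis(t): t=np.radians(t); return -np.sin(t)*EX+np.array([0,0,np.cos(t)])
def goal(seat,n,off,mouth=.071):
    """tool-frame move: mouth at seat+off*n, axis -n, minimal turn"""
    s=read_state(); R=s['tcp_rot']; p=s['position']
    z=R[:,2]; c=np.cross(z,-n); L=np.linalg.norm(c); a=np.arctan2(L,z@-n)
    rv=R.T@(c/max(L,1e-9)*a)
    print('p',p.round(4),'shift mm',(R.T@(seat+(off+mouth)*n-p)*1000).round(1),'rot units',(np.degrees(rv)/6).round(3),'force',s['force'].round(1),s['moment'].round(2),'grip',s['grasp_force'])
SEAT=np.array([.5662,.1037,.162]); N=axis(24.3)
E
python3 - <<'E'
from h import *
print(read_state()['joint_positions'].round(1))
goal(SEAT,N,.10); print(SEAT,N)
E
```

```text
[-47.9  20.1  87.8   0.   72.1  15.7]
p [ 0.4446 -0.3258  0.3173] shift mm [ 233.2 -353.1   -0.8] rot units [-1.285  3.833 -0.   ] force [-0.4 -0.2 -2.5] [-0.02 -0.03 -0.  ] grip 29.991657226346433
[0.5662 0.1037 0.162 ] [-0.40775554 -0.05549309  0.91140328]
```

Request:
apply_moves:
  rows:
    - {"x": 20,"y": -30,"z": 0,"rx": -0.1,"ry": 0.3,"rz": 0,"claw": 255}
    - {"x": 46,"y": -70,"z": 0,"rx": -0.25,"ry": 0.76,"rz": 0,"claw": 255}
    - {"x": 72,"y": -109,"z": 0,"rx": -0.4,"ry": 1.2,"rz": 0,"claw": 255}
    - {"x": 98,"y": -149,"z": 0,"rx": -0.55,"ry": 1.6,"rz": 0,"claw": 255}
    - {"x": 124,"y": -188,"z": 0,"rx": -0.7,"ry": 2.1,"rz": 0,"claw": 255}
    - {"x": 150,"y": -228,"z": 0,"rx": -0.83,"ry": 2.5,"rz": 0,"claw": 255}
    - {"x": 176,"y": -267,"z": 0,"rx": -1.0,"ry": 2.95,"rz": 0,"claw": 255}
    - {"x": 202,"y": -307,"z": 0,"rx": -1.15,"ry": 3.4,"rz": 0,"claw": 255}
    - {"x": 221,"y": -335,"z": 0,"rx": -1.22,"ry": 3.65,"rz": 0,"claw": 255}
    - {"x": 233,"y": -353,"z": -1,"rx": -1.285,"ry": 3.83,"rz": 0,"claw": 255}

```text
time_s: 5.03
position: [0.4939, 0.0957, 0.315]
tcp_rot: [[0.814, 0.419, 0.401], [0.434, -0.899, 0.057], [0.385, 0.128, -0.914]]
force: [1.0, -0.3, -2.5]
opening: 0.337
grasp_force: 30.0
```

Request:
apply_moves:
  rows:
    - {"x": 0,"y": 0,"z": 0,"rx": 0,"ry": 0,"rz": 0,"claw": 255}
    - {"x": 0,"y": 0,"z": 0,"rx": 0,"ry": 0,"rz": 0,"claw": 255}
    - {"x": 0,"y": 0,"z": 0,"rx": 0,"ry": 0,"rz": 0,"claw": 255}

```text
time_s: 5.4
position: [0.4962, 0.093, 0.317]
tcp_rot: [[0.814, 0.416, 0.406], [0.432, -0.9, 0.055], [0.388, 0.13, -0.912]]
force: [-0.4, 0.3, -2.6]
opening: 0.341
grasp_force: 30.0
```

```bash
python3 - <<'E'
from h import *
s=read_state(); print(s['joint_positions'].round(1),s['tcp_rot'].round(3)); goal(SEAT,N,.04)
im=[]
for n,(x,y) in {'side':(160,120),'top':(150,110)}.items():
    p,d=grab(n); im.append(cv2.resize(p[y:y+180,x:x+120,::-1],(400,600),interpolation=cv2.INTER_CUBIC))
cv2.imwrite('pics/appr.png',np.hstack(im))
E
```

```text
[ -5.1   7.9 109.9   8.3  38.9  53.2] [[ 0.814  0.416  0.406]
 [ 0.432 -0.9    0.055]
 [ 0.388  0.13  -0.912]]
p [0.4962 0.093  0.317 ] shift mm [ 1.2 -0.8 59.4] rot units [-0.009  0.021  0.   ] force [-0.4  0.3 -2.6] [-0.06  0.4  -0.01] grip 29.991569712292403
```

View pics/appr.png

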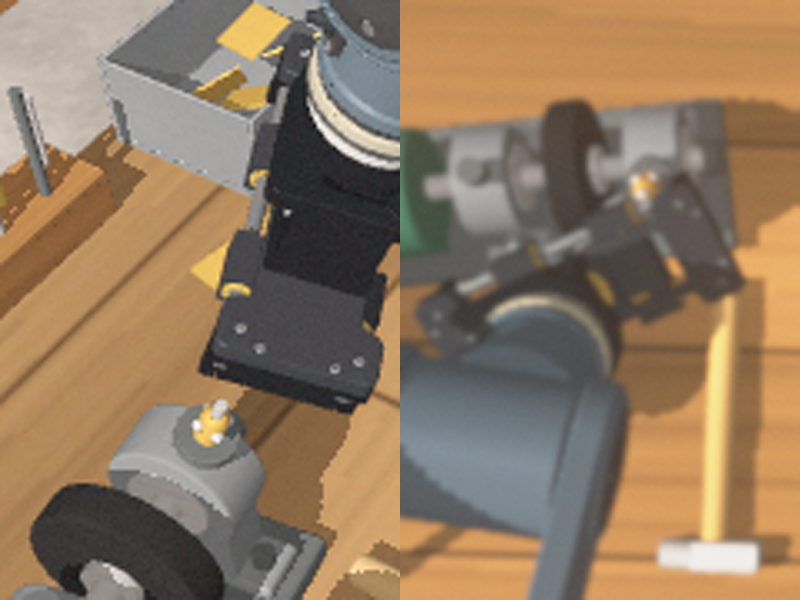

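```bash
python3 - <<'E'
from h import *
s=read_state(); R=s['tcp_rot'];p=s['position']
for n,(x,y) in {'side':(160,120),'top':(150,110)}.items():
    c=camera_params(n); Rc=np.array(c['orientation']); W=pts(n,np.load(n+'.npz')['d'])
    for nm,q in dict(tcp=p,tip=p+.025*R[:,2],mouth=p+.071*R[:,2],body=p-.045*R[:,2],seat=SEAT).items():
        v=Rc.T@(q-c['xyz']); u=np.array([c['cx']-c['fx']*v[0]/v[2],c['cy']+c['fy']*v[1]/v[2]])
        print(n,nm,u.round(),'crop',((u-[x,y])*3.333).round(),W[int(u[1]),int(u[0])].round(3))
E
```

```text
side tcp [245. 206.] crop [282. 288.] [0.449 0.146 0.394]
side tip [241. 213.] crop [269. 311.] [0.445 0.16  0.394]
side mouth [234. 226.] crop [248. 352.] [0.44  0.182 0.392]
side body [252. 193.] crop [306. 242.] [0.438 0.138 0.423]
side seat [222. 249.] crop [205. 431.] [0.559 0.112 0.177]
top tcp [212. 185.] crop [206. 250.] [0.489 0.07  0.41 ]
top tip [214. 182.] crop [214. 238.] [0.497 0.064 0.411]
top mouth [218. 175.] crop [226. 218.] [0.511 0.062 0.399]
top body [208. 192.] crop [192. 273.] [0.476 0.083 0.39 ]
top seat [224. 164.] crop [248. 179.] [0.565 0.099 0.186]
```

The projection shows the wide gripper body hides the coupler from both cameras, and the geometry agrees with the measurements. I'll go in along the axis and use the force reading as feedback.

Request:
apply_moves:
  rows:
    - {"x": 1,"y": -1,"z": 20,"rx": 0,"ry": 0.02,"rz": 0,"claw": 255}
    - {"x": 1,"y": -1,"z": 40,"rx": 0,"ry": 0.02,"rz": 0,"claw": 255}
    - {"x": 1,"y": -1,"z": 54,"rx": 0,"ry": 0.02,"rz": 0,"claw": 255}
    - {"x": 1,"y": -1,"z": 59,"rx": 0,"ry": 0.02,"rz": 0,"claw": 255}
    - {"x": 1,"y": -1,"z": 59,"rx": 0,"ry": 0.02,"rz": 0,"claw": 255}
    - {"x": 1,"y": -1,"z": 59,"rx": 0,"ry": 0.02,"rz": 0,"claw": 255}

```text
time_s: 6.25
position: [0.5209, 0.0984, 0.2646]
tcp_rot: [[0.812, 0.417, 0.409], [0.433, -0.9, 0.057], [0.392, 0.131, -0.911]]
force: [0.8, 0.1, -3.0]
opening: 0.34
grasp_force: 30.0
```

```bash
python3 - <<'E'
from h import *
goal(SEAT,N,.016); s=read_state()
im=[]
for n,(x,y) in {'side':(180,180),'top':(190,120)}.items():
    p,d=grab(n); im.append(cv2.resize(p[y:y+90,x:x+60,::-1],(400,600),interpolation=cv2.INTER_CUBIC))
cv2.imwrite('pics/near.png',np.hstack(im))
E
```

```text
p [0.5209 0.0984 0.2646] shift mm [-1.   0.6 25.2] rot units [-0.005 -0.021  0.   ] force [ 0.8  0.1 -3. ] [-0.08  0.38  0.01] grip 29.991725818254054
```

View pics/near.png

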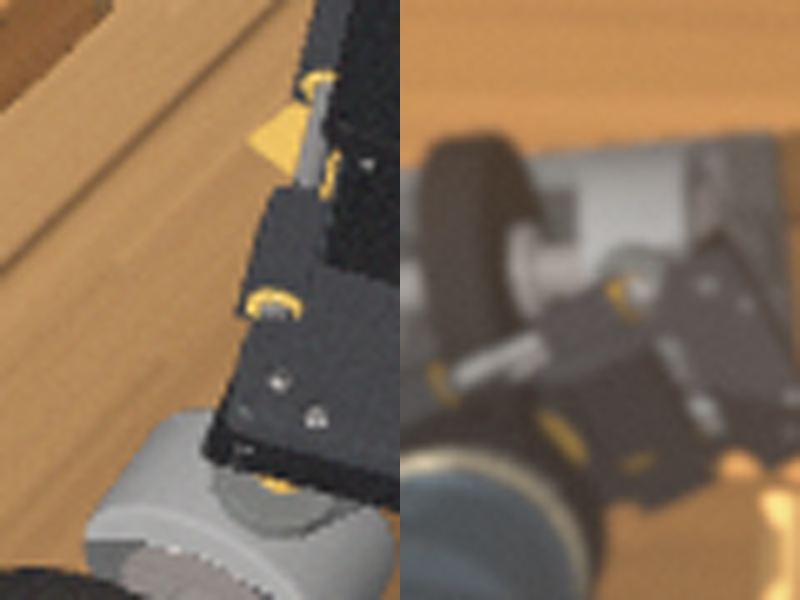

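The nipple is only just visible under the gripper body, at crop (275,485) in the side view. I'm continuing slowly along the axis.

Request:
apply_moves:
  rows:
    - {"x": -0.5,"y": 0,"z": 6,"rx": 0,"ry": 0,"rz": 0,"claw": 255}
    - {"x": -0.5,"y": 0,"z": 12,"rx": 0,"ry": 0,"rz": 0,"claw": 255}
    - {"x": -0.5,"y": 0,"z": 18,"rx": 0,"ry": 0,"rz": 0,"claw": 255}
    - {"x": -0.5,"y": 0,"z": 24,"rx": 0,"ry": 0,"rz": 0,"claw": 255}
    - {"x": -0.5,"y": 0,"z": 24,"rx": 0,"ry": 0,"rz": 0,"claw": 255}
    - {"x": -0.5,"y": 0,"z": 24,"rx": 0,"ry": 0,"rz": 0,"claw": 255}

```text
time_s: 7.1
position: [0.5302, 0.0997, 0.2419]
tcp_rot: [[0.812, 0.417, 0.408], [0.433, -0.9, 0.057], [0.391, 0.131, -0.911]]
force: [-1.1, -0.9, -2.3]
opening: 0.344
grasp_force: 30.0
```

```bash
python3 - <<'E'
from h import *
goal(SEAT,N,0); s=read_state(); print('tool force',(s['tcp_rot'].T@s['force']).round(1),(s['tcp_rot'].T@s['moment']).round(2))
E
```

```text
p [0.5302 0.0997 0.2419] shift mm [-0.1  0.9 16.7] rot units [-0.01  -0.012  0.   ] force [-1.1 -0.9 -2.3] [0.   0.43 0.06] grip 29.991711104521528
tool force [-2.2  0.1  1.5] [ 0.21 -0.38 -0.03]
```

Request:
apply_moves:
  rows:
    - {"x": 0,"y": 0,"z": 2,"rx": 0,"ry": 0,"rz": 0,"claw": 255}
    - {"x": 0,"y": 0,"z": 4,"rx": 0,"ry": 0,"rz": 0,"claw": 255}
    - {"x": 0,"y": 0,"z": 6,"rx": 0,"ry": 0,"rz": 0,"claw": 255}
    - {"x": 0,"y": 0,"z": 8,"rx": 0,"ry": 0,"rz": 0,"claw": 255}
    - {"x": 0,"y": 0,"z": 8,"rx": 0,"ry": 0,"rz": 0,"claw": 255}

```text
time_s: 7.72
position: [0.5334, 0.0993, 0.2344]
tcp_rot: [[0.812, 0.417, 0.408], [0.433, -0.899, 0.056], [0.391, 0.132, -0.911]]
force: [0.0, -5.6, -4.4]
opening: 0.338
grasp_force: 30.0
```

```bash
python3 - <<'E'
from h import *
goal(SEAT,N,0); s=read_state(); print('tool force',(s['tcp_rot'].T@s['force']).round(1),(s['tcp_rot'].T@s['moment']).round(2))
E
```

```text
p [0.5334 0.0993 0.2344] shift mm [0.3 0.2 8.6] rot units [ 0.001 -0.007 -0.   ] force [ 0.  -5.6 -4.4] [-1.1   0.52 -0.4 ] grip 29.993619188899174
tool force [-4.1  4.4  3.7] [-0.83 -0.97 -0.06]
```

The side force pushes the tool towards −y, so I'll shift about 2 mm that way to centre it.

Request:
apply_moves:
  rows:
    - {"x": -0.8,"y": 0.8,"z": 0,"rx": 0,"ry": 0,"rz": 0,"claw": 255}
    - {"x": -1.5,"y": 1.5,"z": 0,"rx": 0,"ry": 0,"rz": 0,"claw": 255}
    - {"x": -1.5,"y": 1.5,"z": 0,"rx": 0,"ry": 0,"rz": 0,"claw": 255}
    - {"x": -1.5,"y": 1.5,"z": 0,"rx": 0,"ry": 0,"rz": 0,"claw": 255}

```text
time_s: 8.22
position: [0.5331, 0.0984, 0.2344]
tcp_rot: [[0.812, 0.417, 0.409], [0.433, -0.9, 0.057], [0.392, 0.13, -0.911]]
force: [3.3, 1.7, -4.1]
opening: 0.342
grasp_force: 30.0
```

```bash
python3 - <<'E'
from h import *
goal(SEAT,N,0); s=read_state(); print('tool force',(s['tcp_rot'].T@s['force']).round(1),(s['tcp_rot'].T@s['moment']).round(2))
E
```

```text
p [0.5331 0.0984 0.2344] shift mm [ 1.  -0.5  8.8] rot units [-0.011 -0.018  0.   ] force [ 3.3  1.7 -4.1] [0.16 0.21 0.09] grip 29.99224307248369
tool force [ 1.8 -0.7  5.2] [ 0.26 -0.11 -0.  ]
```

Request:
apply_moves:
  rows:
    - {"x": 0.3,"y": -0.3,"z": 2,"rx": 0,"ry": 0,"rz": 0,"claw": 255}
    - {"x": 0.3,"y": -0.3,"z": 4,"rx": 0,"ry": 0,"rz": 0,"claw": 255}
    - {"x": 0.3,"y": -0.3,"z": 6,"rx": 0,"ry": 0,"rz": 0,"claw": 255}
    - {"x": 0.3,"y": -0.3,"z": 6,"rx": 0,"ry": 0,"rz": 0,"claw": 255}

```text
time_s: 8.72
position: [0.5355, 0.0988, 0.2291]
tcp_rot: [[0.812, 0.417, 0.409], [0.433, -0.9, 0.057], [0.392, 0.131, -0.911]]
force: [-3.0, 0.2, 3.6]
opening: 0.341
grasp_force: 30.0
```

```bash
python3 - <<'E'
from h import *
goal(SEAT,N,0); s=read_state(); print('tool force',(s['tcp_rot'].T@s['force']).round(1),(s['tcp_rot'].T@s['moment']).round(2))
E
```

```text
p [0.5355 0.0988 0.2291] shift mm [ 0.9 -0.4  3. ] rot units [-0.007 -0.017  0.   ] force [-3.   0.2  3.6] [-0.03  0.39  0.01] grip 29.991778491530567
tool force [-0.9 -1.  -4.4] [ 0.14 -0.36 -0.  ]
```

Request:
apply_moves:
  rows:
    - {"x": 0,"y": 0,"z": 1.5,"rx": 0,"ry": 0,"rz": 0,"claw": 255}
    - {"x": 0,"y": 0,"z": 3,"rx": 0,"ry": 0,"rz": 0,"claw": 255}
    - {"x": 0,"y": 0,"z": 3,"rx": 0,"ry": 0,"rz": 0,"claw": 255}
    - {"x": 0,"y": 0,"z": 3,"rx": 0,"ry": 0,"rz": 0,"claw": 255}

```text
time_s: 9.22
position: [0.5363, 0.099, 0.2275]
tcp_rot: [[0.811, 0.417, 0.41], [0.433, -0.899, 0.057], [0.392, 0.131, -0.91]]
force: [-8.6, -2.4, 14.1]
opening: 0.344
grasp_force: 30.0
```

```bash
python3 - <<'E'
from h import *
goal(SEAT,N,0); s=read_state(); print('tool force',(s['tcp_rot'].T@s['force']).round(1),(s['tcp_rot'].T@s['moment']).round(2))
E
```

```text
p [0.5363 0.099  0.2275] shift mm [ 0.8 -0.4  1.1] rot units [-0.003 -0.024 -0.   ] force [-8.6 -2.4 14.1] [-0.25  0.81 -0.03] grip 29.99558412702754
tool force [ -2.5   0.5 -16.5] [ 0.13 -0.84 -0.03]
```

Request:
apply_moves:
  rows:
    - {"x": 0.3,"y": 0,"z": 0.8,"rx": 0,"ry": 0,"rz": 0,"claw": 255}
    - {"x": 0.3,"y": 0,"z": 1.5,"rx": 0,"ry": 0,"rz": 0,"claw": 255}
    - {"x": 0.3,"y": 0,"z": 1.5,"rx": 0,"ry": 0,"rz": 0,"claw": 255}
    - {"x": 0.3,"y": 0,"z": 1.5,"rx": 0,"ry": 0,"rz": 0,"claw": 255}

```text
time_s: 9.72
position: [0.5367, 0.0992, 0.2274]
tcp_rot: [[0.811, 0.417, 0.41], [0.434, -0.899, 0.057], [0.393, 0.132, -0.91]]
force: [-14.2, -4.0, 25.4]
opening: 0.342
grasp_force: 30.0
```

```bash
python3 - <<'E'
from h import *
goal(SEAT,N,0); s=read_state(); print('tool force',(s['tcp_rot'].T@s['force']).round(1),(s['tcp_rot'].T@s['moment']).round(2))
im=[]
for n,(x,y) in {'side':(180,180),'top':(190,120)}.items():
    p,d=grab(n); im.append(cv2.resize(p[y:y+90,x:x+60,::-1],(400,600),interpolation=cv2.INTER_CUBIC))
cv2.imwrite('pics/home.png',np.hstack(im))
E
```

```text
p [0.5367 0.0992 0.2274] shift mm [ 0.4 -0.4  0.9] rot units [ 0.001 -0.031 -0.   ] force [-14.2  -4.   25.4] [-0.4   1.17 -0.06] grip 30.00021682586521
tool force [ -3.3   1.  -29.1] [ 0.16 -1.23 -0.05]
```

View pics/home.png

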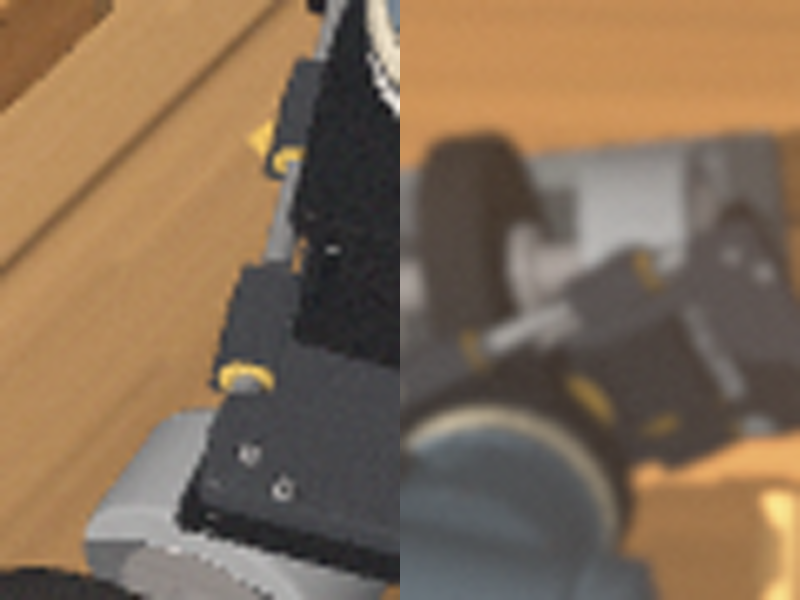

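The view is still blocked by the gripper. The last 1.5 mm of command moved only about 0.3 mm and added 12 N, within 1 mm of the estimated home, so the coupler is against the collar. I'll hold it for a second, then hand in.

Request:
apply_moves:
  rows:
    - {"x": 0,"y": 0,"z": 0,"rx": 0,"ry": 0,"rz": 0,"claw": 255}
    - {"x": 0,"y": 0,"z": 0,"rx": 0,"ry": 0,"rz": 0,"claw": 255}
    - {"x": 0,"y": 0,"z": 0,"rx": 0,"ry": 0,"rz": 0,"claw": 255}
    - {"x": 0,"y": 0,"z": 0,"rx": 0,"ry": 0,"rz": 0,"claw": 255}
    - {"x": 0,"y": 0,"z": 0,"rx": 0,"ry": 0,"rz": 0,"claw": 255}
    - {"x": 0,"y": 0,"z": 0,"rx": 0,"ry": 0,"rz": 0,"claw": 255}
    - {"x": 0,"y": 0,"z": 0,"rx": 0,"ry": 0,"rz": 0,"claw": 255}
    - {"x": 0,"y": 0,"z": 0,"rx": 0,"ry": 0,"rz": 0,"claw": 255}

```text
time_s: 10.82
position: [0.5367, 0.0992, 0.2274]
tcp_rot: [[0.811, 0.417, 0.41], [0.434, -0.899, 0.057], [0.393, 0.132, -0.91]]
force: [-14.7, -3.2, 24.9]
opening: 0.345
grasp_force: 30.0
```

```bash
python3 -c "
from rig import hand_in; print(hand_in())"
```

```text
the job is handed in; nothing more can be done
None
```

I handed in the job at about 11 s with the coupler pressed against the nipple's collar: grip 30 N, push steady at about 29 N, within about 1 mm of the measured home position. I judged it fully home from force and position alone, because the gripper hid the coupler from both cameras, and `hand_in` gave no verdict.

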